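# Put the spice jar away behind the sliding guard

## Robot

A 7-joint arm with a two-finger parallel gripper is mounted at the origin on a cart in front of the work surface, level with it; the furniture and walls round the work are solid. World frame = base frame: x ahead of the robot, y to its left, z up, the work surface at z = 0. Lengths are in m, angles in rad, forces in N, time in s.
With the tool pointing down it reaches from about 0.425 to 0.875 m from the base axis. Payload 4.7 kg.
Tool frame: the origin (TCP) lies at the very end of the fingers, on their centre line; the grasp point (between the pads) lies 19 mm behind it; z points along the fingers, y is the line along which they close (so a half turn about z gives the same grasp; the last joint's range is limited). The gripper opens to 85 mm and grips with 20 to 120 N. Pads are 22 mm wide; open, the fingers measure 114 mm over their backs; the gripper's body (76 mm by 85 mm) begins 54 mm behind the grasp point. The pads swing forward as they close: fully open they stand 13 mm farther back than shut.
Start: joints at [-1.1, 0.321, -0.07, 1.45, 0.023, 1.371, -0.057], TCP at [0.287, 0.583, 0.193] pointing down, gripper open.
Joint ranges: [-2.86, 2.86], [-0.3, 2.09], [-1.38, 1.24], [0.06, 2.45], [-1.56, 4.7], [0.09, 2.05], [-2.69, 2.69]. Speed limits (rad/s): [2.57, 2.57, 3.14, 3.14, 3.14, 3.14, 3.14].

## Interface

Orientations are given as a rotation vector (axis times angle).
In Python, from plant import manip, solver, state, imaging, spot_in, regions_of, place_of gives the robot as it stands. The module is installed in compiled form; this text tells all that it offers. Calls block until the motion is done:
- manip.move_to(position, orientation): joint-space move of the TCP to a pose.
- manip.move_straight(position, ori=None, v=0.15, max_force=None): straight line of the TCP; ori=None keeps the orientation; v is the mean speed in m/s. With max_force (N) it stops when the force on the tool has changed by that much, and returns True; else False.
- manip.set_joints(angles): joint-space move.
- manip.ungrasp() and manip.close_gripper(grasp_force=None): open the fingers fully, or close them until they stop; grasp_force is the grip in N (None keeps the last).
- manip.hold(seconds).
- solver.ik(position, orientation): joint angles nearest the present ones, or None.
- state(): the state.
- imaging.capture(name): name is "scene" or "top"; returns a dict with "pixels" (480x640x3 uint8, red, green, blue), "range_z" (480x640 float32, m along the optical axis (not along the pixel's ray), 0 where there is no reading), "fx", "fy", "cx", "cy" (pixels), "k1" (the pictures are not rectified: a ray, as slopes to the right and down, at radius r is drawn at 1 + k1 r^2 times it, then the intrinsics apply), "world_from_camera" (4x4, takes a point from camera to world coordinates). Camera axes: x right, y down, z forward; pixel columns grow to the right and rows downward; lengths in m; the calibration is good to about 2 mm. A picture is of the moment at which its call begins.
A pose or a line that the arm cannot do raises manip.MotionError and nothing moves.
- manip.finish_job(): hands the job in; it is judged then, once.
Trained networks look in the newest picture that a camera, given by its name, has taken for a name from the list of things; names that differ only in an ending like _2 or _b are one class to them, and where a whole thing is asked for, a point or a joint stands for the part that bears it (a point fixed in the world has none). Each returns a list of dicts, best first, with "p" (0 to 1); they miss things now and then, are a little off and sometimes report something else, mostly with a low value. They report only what shows in the picture. A call takes as long as a camera call. They do not tell look-alikes from the thing itself.
- spot_in(target, camera): "extent" ([left, top, right, bottom] in pixels, round what is visible of it).
- regions_of(target, camera): "region" (480x640 bool, what is visible of it) and "extent" ([left, top, right, bottom] in pixels, round what is visible of it).
- place_of(target, camera): "pixel" ([column, row] in pixels: a listed point, or the origin of a listed thing).
The state is a dict: "time_s": time; "joint_pos": joint angles; "dq": joint speeds; "tau": joint torques, N m; "tcp_pos": TCP position; "tcp_rot": TCP orientation; "force": force on the tool from outside, world axes, zero at the start; "torque": the same for the moment, N m; "grip_width": finger opening in m; "finger_force": force on a finger pad.
Only numpy, scipy, OpenCV 4.12 (cv2) and the standard library are available. Lean on these libraries where they do the work, as an engineer would, in place of code of your own. Each camera call takes 0.05 s, during which the arm holds its last target. There are 200 camera calls.

## Task

Slide open the clear guard on top of the wooden counter-top case, stand the spice jar from the worktop upright on the floor of the bay underneath, next to the spice jar already in there (set it down, do not drop it), and slide the guard fully shut again. Leave the other jar, the garlic and the timer standing where they are.

Things in the scene. Friction and masses are not known exactly. Their poses are not given: they have to be found in the camera images.
- case: Fixed low case, 210 (x) by 440 (y) by 143 mm high: wooden floor (12 mm) and ends, clear long walls, metal tracks on the long top edges. Origin: centre of its underside; x across it (away from the robot at yaw 0), y along it (to the left), z up. A partition at y = 0 divides it: the -y bay is under the sliding guard; the +y bay is shut by a fixed pane and holds a lemon and a tomato.
- bay (a point): Middle of the floor of the bay under the guard, at (0, -108, 12) mm in the case's frame, same axes. Inside, the bay is 194 mm in x (188 mm between the tracks at the top) by 208 mm in y. Its edges are up to 131 mm above this floor (the tracks' lips).
- guard (a joint): Slide of the clear metal-framed guard on the tracks, in m: 0 = fully shut against its stop, 0.2 = fully open, over the fixed pane; it moves towards the case's +y. Starts 0 to 70 mm ajar. Size 198 by 226 by 7 mm, top 138.5 mm above the worktop. Drag 1.5 N plus 6 N per m/s; stays where it is left. At opening q its edge that uncovers the bay is at case y = -214 mm + q.
- guard_handle (a point): Centre of the guard's grip bar: steel, straight along the case's x, 112 mm long, 14 mm wide (y), 14 mm high, on two end legs. At (0, -18 mm + q, 178.5 mm) in the case's frame for guard opening q; same axes, moves with the guard. Bar top 185.5 mm above the worktop; 31 mm of free space between the bar and the plate below.
- loose_jar: The spice jar on the worktop to put away: upright round glass jar, 42 mm in diameter, with a round cap 45 mm in diameter from 85 mm up to its top at 106 mm; 0.08 to 0.18 kg. Origin: centre of its base; z up its axis.
- inner_jar: Spice jar of the same shape and size that already stands in the bay, towards the bay's -y end. Origin: centre of its base; z up its axis.
- garlic: Loose garlic bulb, 53 mm wide, 52 mm high, bystander near the loose jar. Origin: centre of its underside.
- kitchen_timer: Loose round kitchen timer, 63 mm wide, 58 mm high, bystander near the loose jar. Origin: centre of its underside.
There are look-alikes about, which are no part of the job. What is shaped like the inner_jar but turquoise is not meant.

How it is judged:
By the outcome, as a careful person would: the job done as asked, in the order asked, and still so for the second after the job is handed in, with the robot touching nothing.
It also fails if it takes over 64 s, if anything falls off the work surface, if the arm or the gripper's body presses on something with over 40 N, if the wrist force passes 120 N, or if a joint passes its speed limit or range.

## Working session

There is one attempt and no reset: what is moved stays moved. The work goes in short steps, each a Python script; the robot and the scene stay as the last script left them, time stands still between calls to the robot, and variables do not carry over. Pictures are saved under pics/ and viewed, at most 10 in all, crops included, and the job is handed in when it is done.

```bash
mkdir -p pics; ls; cat > h.py <<'E'
import numpy as np, cv2
from plant import manip, solver, state, imaging, spot_in, regions_of, place_of
from scipy.spatial.transform import Rotation as R
def cap(n, save=None):
    c=imaging.capture(n)
    if save: cv2.imwrite('pics/'+save, c['pixels'][:,:,::-1])
    return c
def rays(c,px):
    px=np.atleast_2d(np.asarray(px,float))
    d=(px-[c['cx'],c['cy']])/[c['fx'],c['fy']]; u=d.copy()
    for _ in range(20): u=d/(1+c['k1']*(u**2).sum(1,keepdims=True))
    return np.c_[u,np.ones(len(u))]
def pts(c,mask):
    m=mask&(c['range_z']>0); v,u=np.nonzero(m)
    P=rays(c,np.c_[u,v])*c['range_z'][v,u][:,None]; T=c['world_from_camera']
    return P@T[:3,:3].T+T[:3,3]
def on_plane(c,px,z):
    T=c['world_from_camera']; d=rays(c,px)@T[:3,:3].T; o=T[:3,3]
    return o+d*((z-o[2])/d[:,2])[:,None]
def down(yaw): # tool z down, tool y axis at angle yaw+90deg from world x
    return (R.from_euler('z',yaw)*R.from_rotvec([np.pi,0,0])).as_rotvec()
E
python3 - <<'E'
from h import *
print(state())
for n in ['scene','top']:
    c=cap(n,n+'0.png'); print(n,c['world_from_camera'].round(3).tolist())
    for t in ['loose_jar','garlic','kitchen_timer','case','guard']:
        for r in regions_of(t,n):
            P=pts(c,r['region']); 
            print(t,round(r['p'],2),np.round(r['extent']).tolist(),len(P), np.percentile(P,[2,50,98],axis=0).round(3).tolist() if len(P) else '')
    for t in ['bay','guard_handle','case','loose_jar']:
        print(t,[(round(r['p'],2),np.round(r['pixel'],1).tolist()) for r in place_of(t,n)])
E
```

```text
pics
{'time_s': 0.0, 'joint_pos': array([-1.09989269,  0.32181248, -0.0700781 ,  1.45164459,  0.02259048,
        1.37075502, -0.05690198]), 'dq': array([ 0.00074427, -0.00028427, -0.00134653, -0.00112726, -0.00081655,
       -0.00128297, -0.00106687]), 'tau': array([ 3.76353557e-05, -4.93585289e+01, -3.82313021e-01, -3.14327288e+01,
        1.29416192e-02,  1.14125165e-02, -1.01870623e-05]), 'tcp_pos': array([0.28649428, 0.58281025, 0.19154558]), 'tcp_rot': array([-7.11217949e-01, -3.05968899e+00,  2.83158971e-03]), 'force': array([ 1.45556014, -0.18829961,  0.61617299]), 'torque': array([-0.02878036, -0.00807746,  0.03097058]), 'finger_force': 0.0, 'grip_width': 0.08536147341121866}
scene [[0.831, 0.437, -0.343, 0.904], [0.555, -0.639, 0.532, -0.652], [0.014, -0.633, -0.774, 1.063], [0.0, 0.0, 0.0, 1.0]]
loose_jar 0.73 [368.0, 147.0, 384.0, 185.0] 486 [[0.377, 0.33, 0.0], [0.448, 0.339, 0.073], [0.464, 0.45, 0.108]]
garlic 0.63 [345.0, 183.0, 368.0, 200.0] 223 [[0.413, 0.217, 0.011], [0.438, 0.234, 0.032], [0.457, 0.259, 0.047]]
kitchen_timer 0.69 [391.0, 183.0, 412.0, 207.0] 438 [
[... 546 characters left out ...]
 1.0]]
loose_jar 0.87 [167.0, 262.0, 191.0, 283.0] 384 [[0.42, 0.334, 0.015], [0.438, 0.346, 0.103], [0.459, 0.376, 0.11]]
garlic 0.66 [217.0, 264.0, 236.0, 285.0] 316 [[0.408, 0.22, -0.004], [0.43, 0.24, 0.032], [0.458, 0.266, 0.047]]
kitchen_timer 0.55 [190.0, 222.0, 216.0, 244.0] 424 [[0.521, 0.286, 0.004], [0.543, 0.309, 0.054], [0.572, 0.338, 0.06]]
case 0.66 [282.0, 188.0, 466.0, 280.0] 14743 [[0.415, -0.371, 0.013], [0.516, -0.153, 0.133], [0.627, 0.055, 0.146]]
guard 0.93 [349.0, 193.0, 445.0, 277.0] 6718 [[0.429, -0.321, 0.133], [0.522, -0.212, 0.138], [0.621, -0.103, 0.184]]
bay []
guard_handle [(0.59, [364.1, 225.6])]
case [(0.6, [365.6, 241.2])]
loose_jar [(0.75, [186.8, 275.4])]
```

View pics/scene0.png

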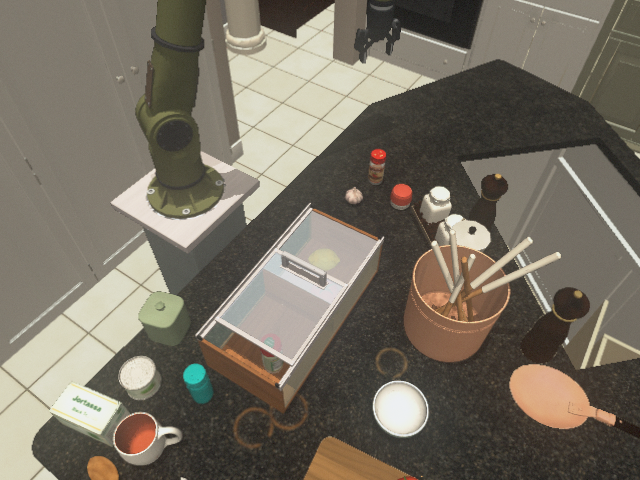

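View pics/top0.png

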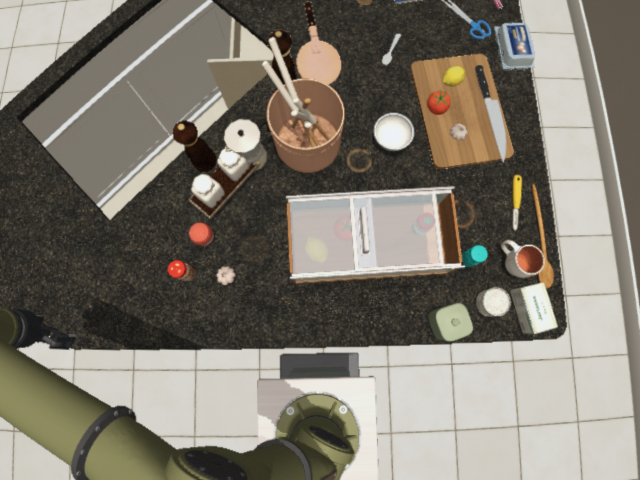

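```bash
cat > fit.py <<'E'
from h import *
for n in ['scene','top']:
    c=cap(n)
    m=max(regions_of('case',n),key=lambda r:r['p'])['region']|max(regions_of('guard',n),key=lambda r:r['p'])['region']
    m=cv2.dilate(m.astype(np.uint8),np.ones((5,5)))>0
    P=pts(c,m)
    for lo,hi in [(.125,.16)]:
        Q=P[(P[:,2]>lo)&(P[:,2]<hi)]; print(n,'rim',len(Q),cv2.minAreaRect(Q[:,:2].astype(np.float32)*1000))
    H=P[(P[:,2]>.172)&(P[:,2]<.2)]
    print('handle',len(H),cv2.minAreaRect(H[:,:2].astype(np.float32)*1000),H.mean(0).round(3))
    for t in ['guard_handle','case','bay','inner_jar']:
        z={'guard_handle':.1785,'case':0,'bay':.012,'inner_jar':.012}[t]
        for r in place_of(t,n): print(t,round(r['p'],2),np.round(r['pixel'],1),on_plane(c,r['pixel'],z).round(3))
    for r in regions_of('loose_jar',n)[:1]:
        P=pts(c,r['region']); Q=P[P[:,2]>.1]; print('jar cap',len(Q),Q.mean(0).round(3),cv2.minEnclosingCircle(Q[:,:2].astype(np.float32)*1000))
    for r in place_of('loose_jar',n)[:1]: print('jar',on_plane(c,r['pixel'],0).round(3))
E
python3 fit.py
```

```text
scene rim 13048 ((522.3082275390625, -158.65362548828125), (214.94151306152344, 442.378662109375), 2.3135111331939697)
handle 352 ((522.9851684570312, -133.1908721923828), (111.9525375366211, 16.597915649414062), 2.8255414962768555) [ 0.524 -0.135  0.183]
guard_handle 0.63 [300.9 263. ] [[ 0.516 -0.133  0.178]]
case 0.7 [295.6 311.7] [[ 0.512 -0.157  0.   ]]
bay 0.92 [272.4 348.4] [[ 0.529 -0.271  0.012]]
inner_jar 0.75 [205. 394.] [[ 0.474 -0.438  0.012]]
inner_jar 0.7 [272.6 362.7] [[ 0.551 -0.299  0.012]]
jar [[0.442 0.35  0.   ]]
top rim 11058 ((523.1670532226562, -156.81155395507812), (215.86843872070312, 441.1138610839844), 2.2046611309051514)
handle 268 ((521.806884765625, -129.213623046875), (111.80278015136719, 14.50451374053955), 2.028844118118286) [ 0.521 -0.129  0.184]
guard_handle 0.7 [364.2 227. ] [[ 0.525 -0.128  0.178]]
case 0.85 [364.7 241.6] [[ 0.523 -0.146  0.   ]]
inner_jar 0.73 [459.4 260.2] [[ 0.461 -0.411  0.012]]
jar cap 230 [0.442 0.356 0.106] ((443.0712890625, 356.8127136230469), 23.743907928466797)
jar [[0.441 0.352 0.   ]]
```

```bash
cat >> h.py <<'E'
C=np.array([.5228,-.1578]); YAW=np.deg2rad(2.3)
def w(x,y,z): # case frame -> world
    c,s=np.cos(YAW),np.sin(YAW); return np.array([C[0]+c*x-s*y,C[1]+s*x+c*y,z])
def best(p,yaw):
    s=[]
    for k in (-1,0,1):
        q=solver.ik(p,down(yaw+k*np.pi))
        if q is not None: s.append((np.abs(q-state()['joint_pos']).max()+max(0,abs(q[6])-2.4)*10,k,q))
    s.sort(key=lambda a:a[0]); return down(yaw+s[0][1]*np.pi), s[0]
def st(): s=state(); print('t',round(s['time_s'],2),'tcp',s['tcp_pos'].round(4),'F',s['force'].round(1),'grip',round(s['grip_width'],4),'ff',round(float(s['finger_force']),1))
E
python3 - <<'E'
from h import *
hp=np.array([.522,-.131,0])
o,b=best(hp+[0,0,.25],YAW); print(b)
manip.move_to(hp+[0,0,.25],o); st()
manip.move_straight(hp+[0,0,.1595],v=.15,max_force=15); st()
manip.close_gripper(30); st()
s=state()['tcp_pos']; d=w(0,1,0)-w(0,0,0)
print(manip.move_straight(s+d*.16,v=.12,max_force=15)); st()
c=cap('top'); cap('scene','scene1.png')
E
```

```text
(np.float64(1.2397796689037157), 0, array([-0.46622941,  0.054602  ,  0.69619914,  1.66256522, -0.03532122,
        1.43719739, -1.29671103]))
t 4.57 tcp [ 0.5224 -0.1298  0.2498] F [-0.2  0.6 -0.4] grip 0.0853 ff 0.0
t 5.32 tcp [ 0.5226 -0.1311  0.1602] F [ 0.3 -0.5  0.6] grip 0.085 ff 0.0
t 6.08 tcp [ 0.522  -0.131   0.1595] F [-0.4 -0.5  0.7] grip -0.0001 ff 0.0
False
t 7.57 tcp [0.5156 0.0279 0.1595] F [-0.1  0.2  0.6] grip -0.0001 ff 0.0
```

View pics/scene1.png

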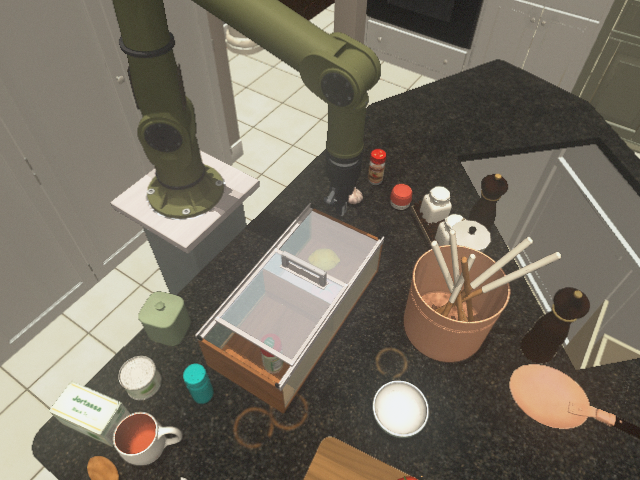

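The picture shows the guard unmoved (bar still at about (303,268)) and the gripper at about (342,200), beyond the case: the grasp missed the bar. I'll compare where the gripper appears with its reported TCP.

```bash
python3 - <<'E'
from h import *
s=state(); print(s['tcp_pos'],R.from_rotvec(s['tcp_rot']).as_matrix().round(3).tolist(), s['joint_pos'].round(3))
for n in ['scene','top']:
    c=cap(n); T=c['world_from_camera']; p=T[:3,:3].T@(s['tcp_pos']-T[:3,3]); u=p[:2]/p[2]; u=u*(1+c['k1']*(u@u))
    px=u*[c['fx'],c['fy']]+[c['cx'],c['cy']]; print(n,px.round(1),'expected depth',p[2].round(3),'k1',c['k1'])
    full=pts(c,np.ones((480,640),bool))
    a=full[(abs(full[:,0]-.5)<.15)&(abs(full[:,1]-.08)<.2)&(full[:,2]>.15)&(full[:,2]<.45)]
    for lo in np.arange(.15,.45,.03):
        b=a[(a[:,2]>lo)&(a[:,2]<lo+.03)]
        if len(b): print(round(lo,2),len(b),b.min(0).round(3),b.max(0).round(3),b.mean(0).round(3))
    x,y=np.clip(px.astype(int),100,379)
    im=c['pixels'][max(y-90,0):y+60,x-100:x+100,::-1].copy(); cv2.circle(im,(100,int(px[1])-max(y-90,0)),3,(0,255,0),1)
    cv2.imwrite(f'pics/crop_{n}.png',cv2.resize(im,None,fx=3,fy=3))
a,b=[cv2.imread(f'pics/crop_{n}.png') for n in('scene','top')]
cv2.imwrite('pics/crops.png',cv2.resize(np.hstack([a,b]),(800,300)))
E
```

```text
[0.51561307 0.02799987 0.15948859] [[0.999, 0.039, 0.0], [0.039, -0.999, -0.0], [0.0, 0.0, -1.0]] [-0.64   0.05   0.556  1.843 -0.028  1.256 -1.609]
scene [339.9 222.9] expected depth 1.194 k1 0.015579002747507098
0.18 17 [0.506 0.012 0.199] [0.528 0.03  0.21 ] [0.522 0.02  0.205]
0.21 71 [0.505 0.011 0.21 ] [0.528 0.034 0.239] [0.522 0.019 0.221]
0.24 143 [ 0.507 -0.023  0.24 ] [0.533 0.072 0.27 ] [0.525 0.021 0.257]
0.27 246 [ 0.496 -0.037  0.27 ] [0.536 0.075 0.3  ] [ 0.525 -0.004  0.287]
0.3 167 [ 0.496 -0.021  0.3  ] [0.552 0.021 0.33 ] [ 0.523 -0.006  0.313]
0.33 371 [ 0.489 -0.014  0.33 ] [0.554 0.041 0.36 ] [0.53  0.    0.345]
0.36 381 [ 0.482 -0.012  0.36 ] [0.554 0.045 0.39 ] [0.529 0.004 0.372]
0.39 455 [ 0.483 -0.013  0.39 ] [0.554 0.048 0.42 ] [0.53  0.002 0.405]
0.42 438 [ 0.486 -0.012  0.42 ] [0.553 0.053 0.45 ] [0.53  0.002 0.435]
top [301.  233.7] expected depth 1.086 k1 -0.09481716726582777
0.24 2 [ 0.506 -0.02   0.267] [ 0.507 -0.018  0.269] [ 0.507 -0.019  0.268]
0.27 86 [ 0.506 -0.032  0.276] [ 0.531 -0.016  0.3  ] [ 0.517 -0.024  0.29 ]
0.3 3 [ 0.515 -0.018  0.3  ] [ 0.522 -0.018  0.3  ] [ 0.518 -0.018  0.3  ]
```

View pics/crops.png

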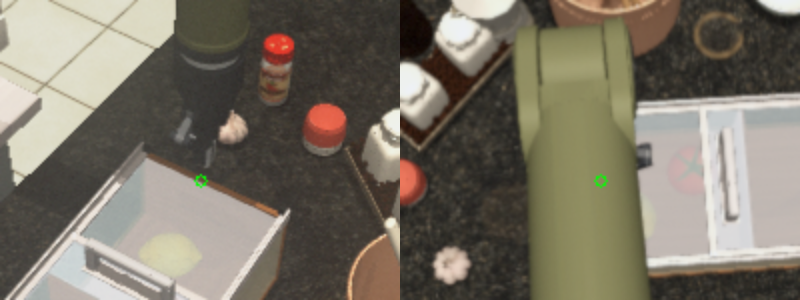

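The crop shows the fingertips at about (208,165), above the green TCP mark at (201,181). The tips seem to be 30–40 mm higher than the state says, while xy agrees. I'll touch down on the bar top, whose height is known (185.5 mm), to measure the offset.

```bash
python3 - <<'E'
from h import *
hp=np.array([.522,-.131,0])
manip.move_straight(hp+[0,0,.175],v=.25); st()
print(manip.move_straight(hp+[0,0,.11],v=.05,max_force=5)); st()
E
```

```text
t 8.56 tcp [ 0.522  -0.1295  0.1747] F [ 0.4  0.7 -0.5] grip 0.0002 ff 0.0
True
t 9.26 tcp [ 0.522  -0.1311  0.1469] F [-1.4 -0.8  6.1] grip -0.0002 ff 3.1
```

```bash
echo 'DZ=-.0385  # commanded z = true tip z + DZ (touch-measured)' >> h.py; python3 - <<'E'
from h import *
hp=np.array([.522,-.131,DZ])
manip.move_straight(hp+[0,0,.225],v=.2); manip.ungrasp()
print(manip.move_straight(hp+[0,0,.1595],v=.12,max_force=12)); st()
manip.close_gripper(30); st()
if state()['grip_width']>.008:
    s=state()['tcp_pos']; d=w(0,1,0)-w(0,0,0)
    print(manip.move_straight(s+d*.165,v=.12,max_force=12)); st()
E
```

```text
False
t 11.08 tcp [ 0.5224 -0.1312  0.1215] F [-0.5 -0.3 -0.1] grip 0.0853 ff 0.0
t 11.73 tcp [ 0.5221 -0.1309  0.1213] F [-0.6  1.1  2.6] grip 0.014 ff 31.9
True
t 12.93 tcp [0.5157 0.0244 0.1212] F [ 0.3 -1.5  3.7] grip 0.0135 ff 32.7
```

```bash
python3 - <<'E'
from h import *
manip.ungrasp(); p=state()['tcp_pos'].copy(); 
manip.move_straight([p[0],p[1],.25+DZ],v=.2)
# approach above the loose jar, off to the side of nothing: high
jp=np.array([.442,.354])
manip.move_straight([jp[0],jp[1],.25+DZ],v=.3); st()
for n in ['scene','top']:
    c=cap(n,n+'2.png')
    for t in ['inner_jar','loose_jar']:
        for r in regions_of(t,n):
            P=pts(c,r['region']); Q=P[(P[:,2]>.085)&(P[:,2]<.13)]
            print(n,t,round(r['p'],2),np.round(r['extent']).tolist(),len(Q),cv2.minEnclosingCircle(Q[:,:2].astype(np.float32)*1000) if len(Q)>5 else '',Q.mean(0).round(3) if len(Q) else '')
        for r in place_of(t,n): print('  place',t,round(r['p'],2),on_plane(c,r['pixel'],.012 if t[0]=='i' else 0).round(3))
E
```

```text
t 15.5 tcp [0.443  0.3518 0.2113] F [0.2 0.  0.1] grip 0.0856 ff 0.0
scene inner_jar 0.66 [257.0, 333.0, 284.0, 375.0] 454 ((555.6954345703125, -302.3080139160156), 23.029150009155273) [ 0.559 -0.306  0.113]
scene inner_jar 0.55 [180.0, 364.0, 212.0, 401.0] 471 ((466.0987548828125, -437.5832214355469), 23.519351959228516) [ 0.469 -0.44   0.104]
  place inner_jar 0.86 [[ 0.553 -0.301  0.012]]
  place inner_jar 0.64 [[ 0.478 -0.438  0.012]]
scene loose_jar 0.6 [365.0, 147.0, 384.0, 184.0] 196 ((442.5755310058594, 351.4336242675781), 23.963388442993164) [0.445 0.348 0.102]
  place loose_jar 0.56 [[0.44  0.357 0.   ]]
top inner_jar 0.88 [461.0, 246.0, 486.0, 265.0] 253 ((461.34503173828125, -415.4436340332031), 40.25897979736328) [ 0.464 -0.431  0.104]
top inner_jar 0.81 [409.0, 210.0, 434.0, 236.0] 275 ((554.6068115234375, -299.18109130859375), 23.195297241210938) [ 0.552 -0.296  0.115]
  place inner_jar 0.9 [[ 0.462 -0.416  0.012]]
  place inner_jar 0.7 [[ 0.553 -0.298  0.012]]
top loose_jar 0.87 [167.0, 261.0, 192.0, 283.0] 262 ((441.3469543457031, 355.93463134765625), 23.334033966064453) [0.441 0.353 0.104]
  place loose_jar 0.74 [[0.435 0.358 0.   ]]
  place loose_jar 0.37 [[ 0.521 -0.151  0.   ]]
```

View pics/scene2.png

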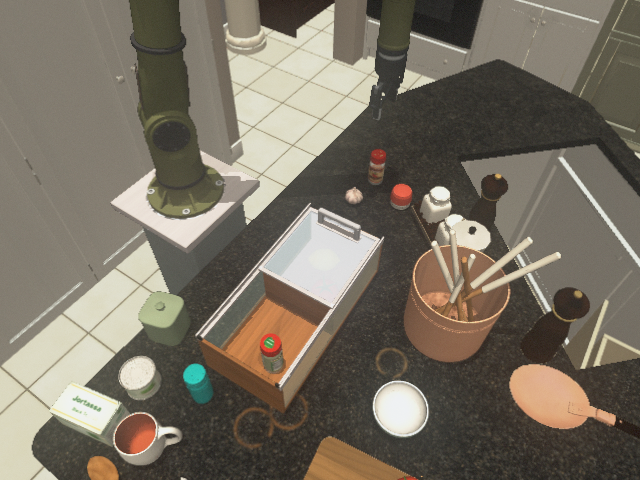

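The guard is fully open with its bar at (338,222), the inner jar stands at (270,350) in the bay, and the loose jar is at (377,165) under the gripper. Next I'll pick up the jar.

```bash
python3 - <<'E'
from h import *
jp=np.array([.442,.3535]); 
c=cap('scene'); f=pts(c,np.ones((480,640),bool)); a=f[(np.hypot(*(f[:,:2]-jp).T)<.07)&(f[:,2]>.13)]; print('tip z seen',np.sort(a[:,2])[:8].round(3))
pl=w(0,-.07,0)
o,b=best(np.r_[jp,.25+DZ],YAW+np.pi/2); print(b[2].round(2), state()['joint_pos'].round(2))
for p in (np.r_[jp,.336+DZ],np.r_[pl[:2],.35+DZ],np.r_[pl[:2],.088+DZ]): print(solver.ik(p,o).round(2))
manip.move_to(np.r_[jp,.2+DZ],o); st()
print(manip.move_straight(np.r_[jp,.076+DZ],v=.12,max_force=6)); st()
manip.close_gripper(40); st()
manip.move_straight(np.r_[state()['tcp_pos'][:2],.106+DZ],v=.1); manip.hold(.2); st()
cap('scene','scene3.png')
E
```

```text
tip z seen [0.261 0.262 0.262 0.263 0.263 0.263 0.264 0.265]
[-0.89  0.13  0.18  1.64 -0.02  1.37 -0.66] [-0.98  0.13  0.28  1.64 -0.04  1.37 -2.22]
[-0.9   0.11  0.19  1.5  -0.02  1.53 -0.66]
[-0.52  0.18  1.03  1.48 -0.16  1.57  0.54]
[-0.36  0.36  0.86  1.84 -0.31  1.08  0.66]
t 17.44 tcp [0.4421 0.3536 0.1616] F [ 0.9 -0.8 -0.4] grip 0.0856 ff 0.0
False
t 18.62 tcp [0.4426 0.354  0.0384] F [-0.1 -0.1 -0.7] grip 0.0853 ff 0.0
t 19.09 tcp [0.4424 0.354  0.0382] F [-0.1 -0.   3.6] grip 0.0434 ff 41.0
t 19.74 tcp [0.4419 0.3534 0.0666] F [ 0.5 -0.  -1.2] grip 0.0433 ff 40.8
```

```bash
python3 - <<'E'
import cv2
im=cv2.imread('pics/scene3.png')[20:220,290:490]; cv2.imwrite('pics/c3.png',cv2.resize(im,None,fx=3,fy=3))
E
```

```text
(no output)
```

View pics/c3.png

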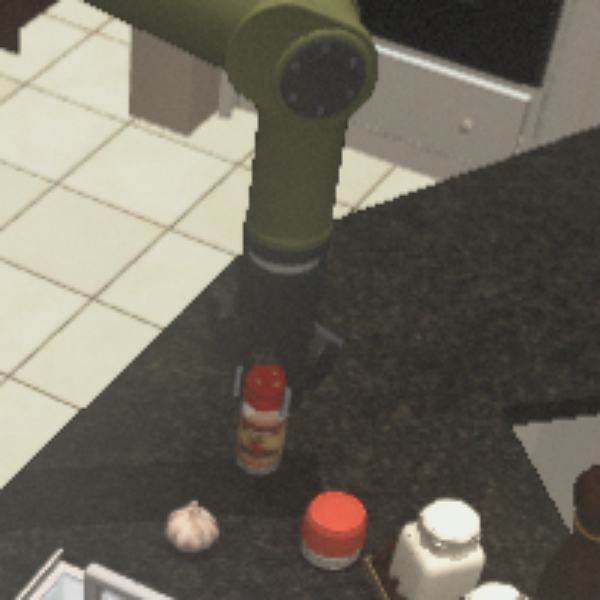

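The jar is held upright off the worktop, gripped at the cap near (265,390) in the crop. The garlic and timer haven't moved. Now I'll carry it and set it down.

```bash
python3 - <<'E'
from h import *
pl=w(0,-.07,0)[:2]; p=state()['tcp_pos']
manip.move_straight([p[0],p[1],.27],v=.25)
manip.move_straight(np.r_[pl,.28],v=.3); st()
manip.move_straight(np.r_[pl,.07],v=.18); manip.hold(.2); st()
print(manip.move_straight(np.r_[pl,.044],v=.025,max_force=4)); st()
cap('scene','scene4.png')
E
python3 - <<'E'
import cv2
im=cv2.imread('pics/scene4.png')[220:420,180:400]; cv2.imwrite('pics/c4.png',cv2.resize(im,None,fx=3,fy=3)[:600])
E
```

```text
t 22.86 tcp [ 0.5257 -0.2265  0.28  ] F [ 0.6  0.4 -1.3] grip 0.0434 ff 40.8
t 24.38 tcp [ 0.5262 -0.2279  0.0708] F [-0.8  0.9 -0.5] grip 0.0441 ff 40.8
True
t 25.14 tcp [ 0.5255 -0.2277  0.0502] F [-0.7  1.   3.3] grip 0.0433 ff 41.2
```

View pics/c4.png

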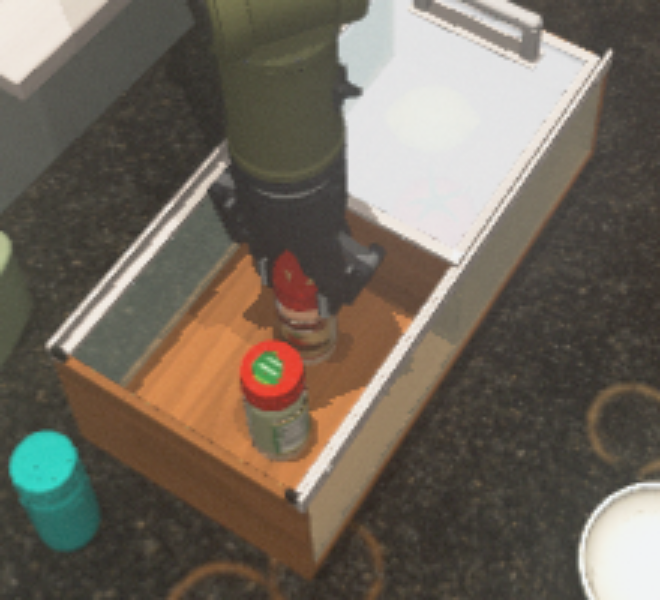

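The loose jar stands on the bay floor behind the inner jar, with contact at exactly the expected height. I'll release it and shut the guard.

```bash
python3 - <<'E'
from h import *
manip.ungrasp(); p=state()['tcp_pos'].copy(); st()
manip.move_straight([p[0],p[1],.27],v=.18); st()
c=cap('scene')
for r in regions_of('inner_jar','scene')+regions_of('loose_jar','scene'):
    P=pts(c,r['region']); Q=P[P[:,2]>.085]; print(round(r['p'],2),cv2.minEnclosingCircle(Q[:,:2].astype(np.float32)*1000) if len(Q)>5 else '',Q[:,2].max() if len(Q) else '')
hp=np.array([.5157,.0244,DZ])
o,b=best(hp+[0,0,.24],YAW); manip.move_to(hp+[0,0,.24],o); st()
print(manip.move_straight(hp+[0,0,.1595],v=.12,max_force=12)); st()
manip.close_gripper(30); st()
if state()['grip_width']>.008:
    s=state()['tcp_pos']; d=w(0,1,0)-w(0,0,0)
    print(manip.move_straight(s-d*.19,v=.1,max_force=15)); st()
    print(manip.move_straight(s-d*.207,v=.03,max_force=15)); st()
E
```

```text
t 25.68 tcp [ 0.5245 -0.2272  0.0492] F [-0.7  0.5  0.2] grip 0.0856 ff 0.0
t 27.06 tcp [ 0.5239 -0.227   0.2689] F [-0.5 -1.  -0.3] grip 0.0855 ff 0.0
0.92 ((556.2862548828125, -303.7943115234375), 22.536020278930664) 0.1233566960209902
0.79 ((465.5707092285156, -437.6050720214844), 23.679658889770508) 0.11318170563732022
0.87 ((536.570068359375, -244.84738159179688), 41.834381103515625) 0.12374636794745397
t 28.23 tcp [0.5161 0.023  0.2018] F [ 0.  -0.8  1.2] grip 0.0853 ff 0.0
False
t 29.05 tcp [0.5164 0.0242 0.1217] F [0.2 0.1 0.7] grip 0.0851 ff 0.0
t 29.7 tcp [0.5158 0.0245 0.1212] F [-2.1 -0.3  2.1] grip 0.0135 ff 31.9
False
t 31.75 tcp [ 0.5235 -0.1657  0.1212] F [ 1.4 -1.7  1.1] grip 0.0133 ff 31.8
True
t 32.23 tcp [ 0.5238 -0.1749  0.1212] F [-0.7  0.9  3.8] grip 0.0132 ff 32.3
```

```bash
python3 - <<'E'
from h import *
s=state()['tcp_pos'].copy(); d=w(0,1,0)-w(0,0,0)
print(manip.move_straight(s-d*.006,v=.02,max_force=15)); st()
manip.ungrasp(); p=state()['tcp_pos'].copy(); manip.move_straight([p[0],p[1],.25],v=.18)
manip.move_to([.45,.12,.3],state()['tcp_rot']); st()
cap('scene','scene5.png'); c=cap('top','top5.png')
for n in ['scene','top']:
    c=cap(n); m=max(regions_of('guard',n),key=lambda r:r['p'])['region']; P=pts(c,m); H=P[(P[:,2]>.172)&(P[:,2]<.2)]; print(n,cv2.minAreaRect(H[:,:2].astype(np.float32)*1000), w(0,-.018,0))
a=cv2.imread('pics/scene5.png')[130:430,170:430]; b=cv2.imread('pics/top5.png')[170:310,150:480]
a=cv2.resize(a,None,fx=1.6,fy=1.6); b=cv2.resize(b,(384,480)if 0 else (384,163)); b=cv2.copyMakeBorder(b,0,480-163,0,0,cv2.BORDER_CONSTANT)
cv2.imwrite('pics/c5.png',np.hstack([a,b]))
E
```

```text
True
t 32.58 tcp [ 0.5237 -0.1745  0.1212] F [-1.4  1.3  4.3] grip 0.0135 ff 32.5
t 35.31 tcp [0.4503 0.1186 0.2995] F [-0.5  0.2  0.6] grip 0.0856 ff 0.0
scene ((524.744140625, -177.8236541748047), (111.3662338256836, 15.850479125976562), 3.036954164505005) [ 0.52352237 -0.1757855   0.        ]
top ((523.2828979492188, -174.3538055419922), (111.10148620605469, 14.632671356201172), 2.4431958198547363) [ 0.52352237 -0.1757855   0.        ]
```

View pics/c5.png

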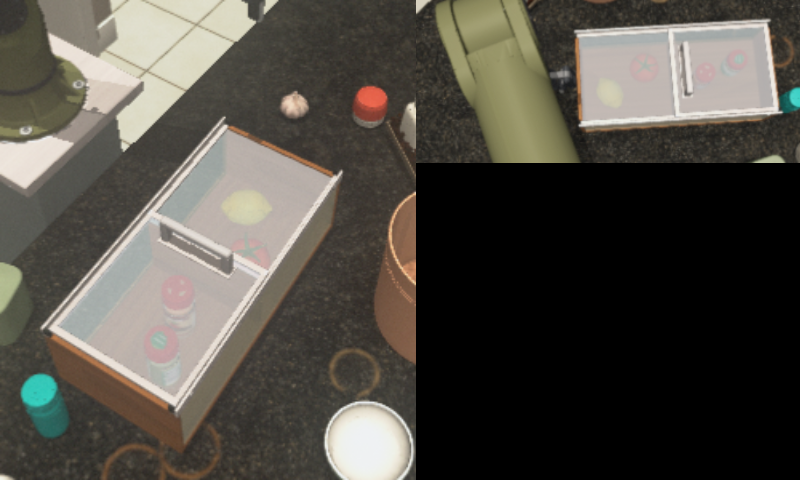

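The guard is fully shut: its bar is where it should be at q = 0, and it pushed firmly against the stop twice. Both jars stand upright in the bay at about (178,300) and (163,355), and the garlic and timer are where they were.

```bash
python3 -c "
from h import *
print(manip.finish_job())"
```

```text
the job is handed in; nothing more can be done
None
```

The job is done and handed in at about 35 s of robot time: the loose jar was set down upright next to the inner jar, the guard is fully shut, and the inner jar, garlic and timer stayed where they were.

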